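# Sweep the counted nuts into the scale scoop

### The job

Sweep the four loose steel nuts across the packing bench with your fingertips, through the open mouth of the metal scoop pan, until every nut lies flat and wholly inside the pan behind its front edge. Only slide the nuts along: do not pick up, lift or flip any of them. Leave the pan, the black bolt, the red stamp, the yellow carton and the tape roll standing where they are.

Things in the scene. Friction and masses are not known exactly. Their poses are not given: they have to be found in the camera images.
- scoop: brushed-metal scoop pan of a counting scale, loose on the bench, 0.85 kg: flat tray 230 mm long (its x), 220 mm wide (its y), 3 mm walls on three sides, open at its -x end. Origin: centre of the underside; +x points from the open mouth (x = -115 mm) to the back wall (x = +115 mm), so parts are swept in along +x. A black bail handle stands 37 mm out behind the back wall
- scoop_mouth (a point): middle of the scoop's front (mouth) edge, at bench height. The scoop's floor is 2 mm thick and thins to a feather edge over the first 14 mm behind the mouth, so flat parts slide up onto it. Side walls are 18 mm high at the mouth and rise to 52 mm at 95 mm behind it; the back wall is 52 mm high
- bolt: black hexagon bolt standing upright on its head, 80 mm tall, head 36 mm across flats, shank 24 mm; origin at the centre of its underside
- stamp: red self-inking stamp with a black foot, 46 x 38 mm and 70 mm tall; origin at the centre of its underside
- small_carton: small yellow retail carton standing upright, 46 x 40 mm and 62 mm tall; origin at the centre of its underside
- tape_roll: roll of tan packing tape lying flat, 100 mm outside diameter, 48 mm high, 78 mm core hole; origin at the centre of its underside
- nut1: loose zinc-plated M24 hexagon nut lying flat on the bench: 36 mm across flats, 42 mm across corners, 21.5 mm high, about 110 g (varies); origin at the centre of its underside, z up; slides freely on bench and scoop
- nut2: loose zinc-plated M24 hexagon nut lying flat on the bench: 36 mm across flats, 42 mm across corners, 21.5 mm high, about 110 g (varies); origin at the centre of its underside, z up; slides freely on bench and scoop
- nut3: loose zinc-plated M24 hexagon nut lying flat on the bench: 36 mm across flats, 42 mm across corners, 21.5 mm high, about 110 g (varies); origin at the centre of its underside, z up; slides freely on bench and scoop
- nut4: loose zinc-plated M24 hexagon nut lying flat on the bench: 36 mm across flats, 42 mm across corners, 21.5 mm high, about 110 g (varies); origin at the centre of its underside, z up; slides freely on bench and scoop
Things that resemble listed ones, but are neither listed nor needed, are in the scene too. Leave any orange look-alike of the nut1 alone.

How it is judged (in metres and radians):
At the end, for the whole second after the job is handed in: all four nuts lie at rest flat on the floor of the scoop, each wholly behind its front edge (centre at least 20 mm in) and between its walls; the scoop is within 20 mm and every bystander within 15 mm of where it stood, upright (x of nut1 in the frame of scoop between -0.095 and 0.115 m and y of nut1 in the frame of scoop between -0.11 and 0.11 m and height (world z) of each of nut1, nut2, nut3, nut4 below 0.01 m and linear speed of each of nut1, nut2, nut3, nut4 below 0.02 m/s and x of nut2 in the frame of scoop between -0.095 and 0.115 m and y of nut2 in the frame of scoop between -0.11 and 0.11 m and x of nut3 in the frame of scoop between -0.095 and 0.115 m and y of nut3 in the frame of scoop between -0.11 and 0.11 m and x of nut4 in the frame of scoop between -0.095 and 0.115 m and y of nut4 in the frame of scoop between -0.11 and 0.11 m and distance of each of scoop, scoop_mouth from where it was at the start of the episode below 0.02 m and distance of each of bolt, stamp, small_carton, tape_roll from where it was at the start of the episode below 0.015 m and angle between each of bolt, stamp, small_carton, tape_roll's own z axis and vertical below 0.3 rad); the robot touches nothing.
It fails at once if a nut is lifted, carried or flipped up (centre of its underside more than 10 mm above the bench) (height (world z) of any of nut1, nut2, nut3, nut4 above 0.01 m).
It fails at once if the scoop pan is shoved more than 20 mm (distance of any of scoop, scoop_mouth from where it was at the start of the episode above 0.02 m).
It fails at once if the bolt, stamp, yellow carton or tape roll is shifted more than 15 mm or tipped (distance of any of bolt, stamp, small_carton, tape_roll from where it was at the start of the episode above 0.015 m or angle between any of bolt, stamp, small_carton, tape_roll's own z axis and vertical above 0.3 rad).
It also fails if it takes over 72 s, if anything falls off the work surface, if the arm or the gripper's body presses on something with over 40 N, if the wrist force passes 120 N, or if a joint passes its speed limit or range.

### The arm

A 6-joint arm with a two-finger parallel gripper is mounted at the origin on the work surface. World frame = base frame: x ahead of the robot, y to its left, z up, the work surface at z = 0. Lengths are in m, angles in degrees, forces in N, time in s.
With the tool pointing down it reaches from about 0.25 to 0.725 m from the base axis. Payload 9.7 kg.
Tool frame: the origin (TCP) lies at the very end of the fingers, on their centre line; the grasp point (between the pads) lies 19 mm behind it; z points along the fingers, y is the direction in which the jaws open and shut (so a half turn about z gives the same grasp; the last joint's range is limited). The gripper opens to 85 mm and grips with 20 to 120 N. Pads are 22 mm wide; open, the fingers measure 114 mm over their backs; the gripper's body (76 mm by 85 mm) begins 54 mm behind the grasp point. The pads swing forward as they close: fully open they stand 13 mm farther back than shut.
Start: joints at [71.562, 4.979, 10.078, 95.1, 0, 90], TCP at [0.174, 0.522, 0.231] pointing down, gripper open.
Joint ranges: [-179.16, 179.16], [-48.56, 103.87], [-65.8, 70.77], [-126.05, 130.52], [-82.76, 87.17], [-180, 180]. Speed limits (degrees/s): [127.2, 127.2, 147.25, 180, 180, 180].

### API

Orientations are given as [roll, pitch, yaw] about the fixed x, y, z axes, in that order (R = Rz(yaw) Ry(pitch) Rx(roll)).
In Python, from workcell import bot gives the robot as it stands.
- The arm moves only by the shell command python3 -m pendant 'ROWS' [FORCE]. ROWS is JSON, a list that holds one entry, the list of rows, each a list of 7 numbers: the shift along the tool's x, y, z in cm, then the turn, a rotation vector about the tool's x, y, z in rad, then the opening in per cent of the stroke, from 0 (shut) to 100 (fully open). In form: [[[dx, dy, dz, ax, ay, az, gripper], ...]]. A call has 1 to 5 rows; each row shifts and turns the pose as measured when the row begins, along the tool's axes as they then stand; what a row does not reach is not made up. A row lasts 1/12 s, in which the tool goes at most 41.7 mm and 7.16 degrees, less where a joint would pass 70% of its speed; a pose out of reach is approached as far as the arm can. A call with a gripper value outside its range is refused whole. The fingers move at their own pace and stop on an object; FORCE is the grip in N (left out, the last holds). Time passes only in rows, so rows that do not move let the fingers close. It gives the time, the measured TCP pose, the force and the opening at its end, in the units of the state.
- bot.get_obs(): the state, without advancing time (a new reading comes with each control period).
- bot.camera(name): name is "side" or "top"; returns the picture (384x512x3 uint8, red, green, blue); there is no depth.
- bot.get_calibration(name): a dict with "intrinsics" (3x3 intrinsics, pixels), "pose" (4x4, takes a point from camera to world coordinates). Camera axes: x right, y down, z forward; pixel columns grow to the right and rows downward; lengths in m; the calibration is good to about 2 mm. A picture is of the moment at which its call begins. get_calibration takes no time and is no camera call.
- bot.job_done(): hands the job in, once; it reports no verdict.
Trained networks look in the newest picture that a camera, given by its name, has taken for a name from the list of things; names that differ only in an ending like _2 or _b are one class to them, and where a whole thing is asked for, a point or a joint stands for the part that bears it (a point fixed in the world has none). Each returns a list of dicts, best first, with "confidence" (0 to 1); they miss things now and then, are a little off and sometimes report something else, mostly with a low value. They report only what shows in the picture. A call takes as long as a camera call. They do not tell look-alikes from the thing itself.
- bot.masks_of(camera, thing): "pixels" (384x512 bool, what is visible of it) and "extent" ([left, top, right, bottom] in pixels, round what is visible of it).
- bot.mark_of(camera, thing): "uv" ([column, row] in pixels: a listed point, or the origin of a listed thing).
The state is a dict: "time": time; "q": joint angles; "qd": joint speeds; "joint_efforts": joint torques, N m; "ee_pos": TCP position; "tcp_rot": TCP orientation; "wrist_force": force on the tool from outside, world axes, zero at the start; "torque": the same for the moment, N m; "opening": finger opening in m.
Only numpy, scipy, OpenCV 4.12 (cv2) and the standard library are available. Lean on these libraries where they do the work, as an engineer would, in place of code of your own. Each camera call takes 0.05 s, during which the arm holds its last target. There are 200 camera calls.

## Working session

There is one attempt and no reset: what is moved stays moved. The work goes in short steps, Python scripts to look and compute and a shell command to move; the robot and the scene stay as the last step left them, time stands still between calls to the robot, and variables do not carry over. Pictures are saved under pics/ and viewed, about 8 in all and at most 12, crops included, and the job is handed in when it is done.

```bash
mkdir -p pics
cat > h.py <<'E'
import numpy as np, cv2
from workcell import bot
def snap(c,name=None):
    im=bot.camera(c)
    if name: cv2.imwrite(f'pics/{name}.png',im[:,:,::-1])
    return im
def ray(c,uv,z):
    k=bot.get_calibration(c);K=np.array(k['intrinsics']);T=np.array(k['pose'])
    d=T[:3,:3]@np.linalg.solve(K,[uv[0],uv[1],1.]);o=T[:3,3]
    return o+d*(z-o[2])/d[2]
def proj(c,p):
    k=bot.get_calibration(c);K=np.array(k['intrinsics']);T=np.array(k['pose'])
    q=K@(T[:3,:3].T@(np.array(p)-T[:3,3]));return q[:2]/q[2]
E
python3 - <<'E'
from h import *
np.set_printoptions(precision=3,suppress=True)
a=snap('top','t0');b=snap('side','s0')
cv2.imwrite('pics/t0b.png',cv2.resize(a[:,:,::-1],(800,600)))
print(bot.get_calibration('top'))
o=bot.get_obs();print(o['ee_pos'],o['tcp_rot'],o['time'],o['opening'])
for t in ['scoop','scoop_mouth','bolt','stamp','small_carton','tape_roll','nut1']:
    for m in bot.mark_of('top',t): print(t,np.round(m['uv'],1),round(m['confidence'],2),ray('top',m['uv'],0))
E
```

```text
{'intrinsics': array([[421.342,   0.   , 249.601],
       [  0.   , 421.342, 192.384],
       [  0.   ,   0.   ,   1.   ]]), 'pose': array([[ 0.008, -0.997,  0.073,  0.522],
       [-1.   , -0.008, -0.005, -0.039],
       [ 0.005, -0.073, -0.997,  1.241],
       [ 0.   ,  0.   ,  0.   ,  1.   ]])}
[0.174 0.522 0.231] [-179.936    0.001  161.56 ] 0.1 0.08518043107918881
scoop_mouth [164.5 219.7] 0.83 [0.53  0.205 0.   ]
bolt [253.5 204.8] 0.66 [ 0.576 -0.056  0.   ]
stamp [351.5 239.4] 0.69 [ 0.477 -0.344  0.   ]
stamp [284.2 172. ] 0.42 [ 0.674 -0.147  0.   ]
small_carton [231.4 140.6] 0.57 [0.767 0.011 0.   ]
tape_roll [363.7 176.6] 0.87 [ 0.662 -0.383  0.   ]
tape_roll [231.1 172.1] 0.27 [0.673 0.011 0.   ]
nut1 [232.3 240. ] 0.64 [0.472 0.005 0.   ]
nut1 [295.3 256.7] 0.59 [ 0.425 -0.18   0.   ]
nut1 [282.4 176.1] 0.55 [ 0.662 -0.141  0.   ]
nut1 [231.4 172.8] 0.48 [0.67 0.01 0.  ]
nut1 [283.2 213.6] 0.4 [ 0.551 -0.144  0.   ]
```

View pics/t0b.png

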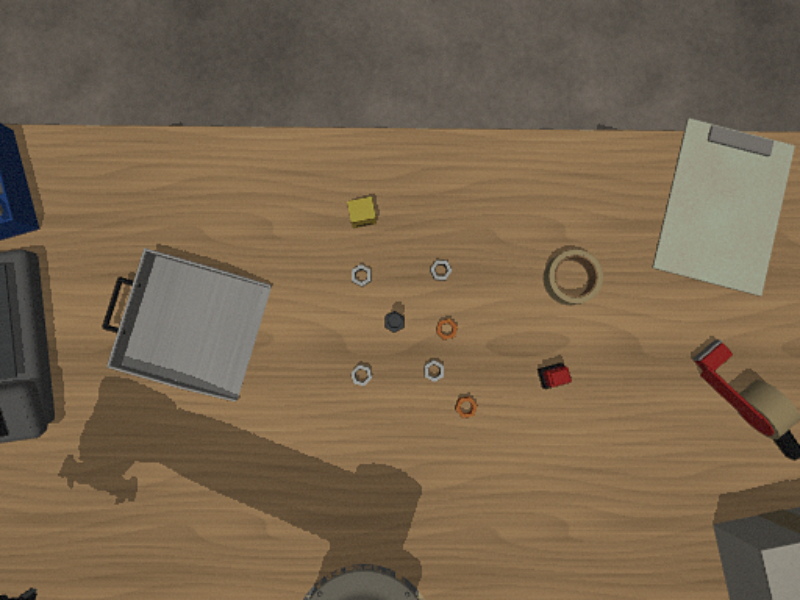

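View pics/s0.png

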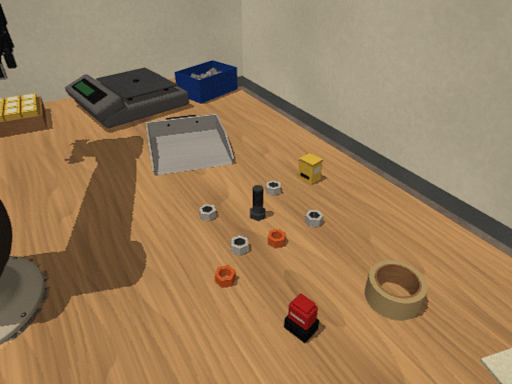

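The top view (800×600) shows zinc nuts at about (361,275), (441,270), (361,375) and (433,370). The look-alikes are orange rings at (447,328) and (466,407), which I exclude. The black bolt at (395,321) stands between the nuts. The pan is on the left with its mouth facing right, with corners at (271,286) and (238,399).

```bash
cat >> h.py <<'E'
def nuts(im=None):
    if im is None: im=bot.camera('top')
    out=[]
    for m in bot.masks_of('top','nut1'):
        p=m['pixels']; 
        if p.sum()<20: continue
        c=im[p].mean(0).round(); l,t,r,b=m['extent']
        out.append((round(m['confidence'],2),c,((l+r)/2,(t+b)/2),ray('top',((l+r)/2,(t+b)/2),.014)[:2].round(3)))
    return out
E
python3 - <<'E'
from h import *
np.set_printoptions(precision=3,suppress=True)
im=snap('top')
for n in nuts(im): print(*n)
for t in ['scoop','scoop_mouth']:
    for m in bot.mark_of('top',t): print(t,np.round(m['uv'],1),round(m['confidence'],2),ray('top',m['uv'],0))
for t in ['bolt','stamp','small_carton','scoop']:
    for m in bot.masks_of('top',t): print(t,m['extent'],round(m['confidence'],2))
# corners of the pan read off view (mouth corners at wall top 18 mm, back 52 mm)
for uv,z in [((271,286),.018),((238,399),.018),((109,368),.052),((147,250),.052)]: print(ray('top',np.array(uv)*.64,z))
c=im[140:285,60:320];cv2.imwrite('pics/c1.png',cv2.resize(c[:,:,::-1],None,fx=3,fy=3,interpolation=cv2.INTER_CUBIC))
E
```

```text
0.65 [138.  85.  46.] (285.8, 211.0) [ 0.558 -0.15 ]
0.59 [132. 131. 126.] (231.7, 240.75) [0.471 0.006]
0.53 [127. 125. 119.] (278.35, 238.65) [ 0.478 -0.129]
0.48 [135. 137. 134.] (230.6, 175.25) [0.662 0.012]
scoop [123.8 210.1] 0.69 [0.557 0.325 0.   ]
scoop [280.5 174.1] 0.21 [ 0.668 -0.136  0.   ]
scoop_mouth [162.4 219.6] 0.66 [0.53  0.211 0.   ]
bolt [66.0, 159.7, 173.7, 255.3] 0.74
bolt [245.5, 196.7, 258.2, 213.5] 0.63
stamp [342.6, 232.9, 367.3, 249.1] 0.74
small_carton [219.8, 129.7, 242.9, 147.1] 0.74
scoop [64.3, 158.7, 170.3, 261.3] 0.93
[0.637 0.178 0.018]
[0.428 0.234 0.018]
[0.484 0.459 0.052]
[0.698 0.398 0.052]
```

View pics/c1.png

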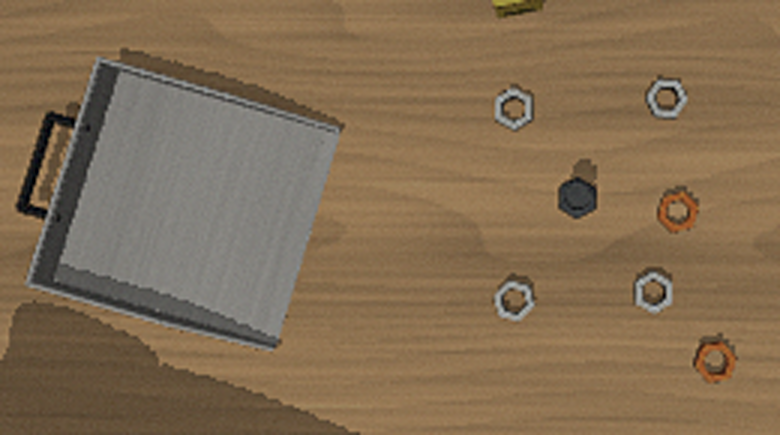

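The crop confirms four silver nuts at crop pixels (513,108), (666,98), (514,300) and (653,291). The orange rings are at (678,210) and (714,358). I'll push with a fork: fingers about 20 mm apart, tool x along the push direction, one nut at a time. First I turn to yaw 110° and set the opening.

```bash
cat > go.py <<'E'
# python3 go.py x y z yaw : shift needed in tool axes (cm), turn about tool z (rad)
import sys; from h import *
x,y,z,w=map(float,sys.argv[1:5]); o=bot.get_obs(); p=o['ee_pos']; a=np.radians(o['tcp_rot'][2])
d=np.array([x,y,z])-p
print('t',round(o['time'],2),'p',np.round(p,3),'rot',np.round(o['tcp_rot'],1),'F',np.round(o['wrist_force'],1),'open',round(o['opening'],3))
print('tool cm',np.round([100*(d[0]*np.cos(a)+d[1]*np.sin(a)),100*(d[0]*np.sin(a)-d[1]*np.cos(a)),-100*d[2]],1),'turn rad',round(np.radians((o['tcp_rot'][2]-w+180)%360-180),3))
E
python3 -m pendant '[[[0,0,1,0,0,0.12,24],[0,0,1,0,0,0.12,24],[0,0,1,0,0,0.12,24],[0,0,1,0,0,0.12,24],[0,0,1,0,0,0.12,24]]]' 30
python3 -m pendant '[[[0,0,1,0,0,0.12,24],[0,0,1,0,0,0.12,24],[0,0,1,0,0,0.12,24],[0,0,0,0,0,0.0,24],[0,0,0,0,0,0,24]]]'
python3 go.py .675 -.028 .12 110
```

```text
time: 1.27
ee_pos: [0.1743, 0.5229, 0.1822]
tcp_rot: [179.8, -0.2, 126.1]
wrist_force: [-1.3, 0.2, 1.0]
opening: 0.0255
time: 1.68
ee_pos: [0.1741, 0.5221, 0.1488]
tcp_rot: [179.9, -0.1, 104.5]
wrist_force: [0.3, -0.3, 0.2]
opening: 0.0207
t 1.68 p [0.174 0.522 0.149] rot [ 1.799e+02 -1.000e-01  1.045e+02] F [ 0.3 -0.3  0.2] open 0.021
tool cm [-65.8  34.8   2.9] turn rad -0.097
```

```bash
python3 -m pendant '[[[-3.3,1.74,0,0,0,0,24],[-3.3,1.74,0,0,0,0,24],[-3.3,1.74,0,0,0,0,24],[-3.3,1.74,0,0,0,0,24],[-3.3,1.74,0,0,0,0,24]]]'
python3 -m pendant '[[[-3.3,1.74,0,0,0,0,24],[-3.3,1.74,0,0,0,0,24],[-3.3,1.74,0,0,0,0,24],[-3.3,1.74,0,0,0,0,24],[-3.3,1.74,0,0,0,0,24]]]'
python3 -m pendant '[[[-3.3,1.74,0,0,0,0,24],[-3.3,1.74,0,0,0,0,24],[-3.3,1.74,0,0,0,0,24],[-3.3,1.74,0,0,0,0,24],[-3.3,1.74,0,0,0,0,24]]]'
python3 go.py .675 -.028 .12 110
```

```text
time: 2.1
ee_pos: [0.301, 0.3858, 0.1508]
tcp_rot: [179.8, -0.3, 106.4]
wrist_force: [1.0, 0.1, 0.2]
opening: 0.0205
time: 2.52
ee_pos: [0.4382, 0.2466, 0.1561]
tcp_rot: [179.4, -0.4, 107.8]
wrist_force: [1.0, 0.4, 0.5]
opening: 0.0202
time: 2.93
ee_pos: [0.5797, 0.109, 0.162]
tcp_rot: [178.9, -0.4, 109.1]
wrist_force: [-0.4, 1.0, 0.3]
opening: 0.0201
t 2.93 p [0.58  0.109 0.162] rot [178.9  -0.4 109.1] F [-0.4  1.   0.3] open 0.02
tool cm [-16.1   4.5   4.2] turn rad -0.016
```

```bash
python3 -m pendant '[[[-3.2,0.9,0.8,0.01,0,0,24],[-3.2,0.9,0.8,0.01,0,0,24],[-3.2,0.9,0.8,0,0,0,24],[-3.2,0.9,0.8,0,0,0,24],[-3.2,0.9,0.8,0,0,0,24]]]'
python3 -m pendant '[[[0,0,0,0,0,0,24],[0,0,0,0,0,0,24]]]'
python3 go.py .675 -.028 .006 110
python3 - <<'E'
from h import *
im=snap('top')
c=im[120:285,60:320];cv2.imwrite('pics/c2.png',cv2.resize(c[:,:,::-1],None,fx=3,fy=3,interpolation=cv2.INTER_CUBIC))
E
```

```text
time: 3.35
ee_pos: [0.684, -0.0346, 0.1265]
tcp_rot: [179.6, -0.3, 110.4]
wrist_force: [0.8, 0.8, 1.1]
opening: 0.0205
time: 3.52
ee_pos: [0.6864, -0.0409, 0.1237]
tcp_rot: [179.7, -0.3, 110.5]
wrist_force: [0.9, 0.4, 1.3]
opening: 0.0209
t 3.52 p [ 0.686 -0.041  0.124] rot [179.7  -0.3 110.5] F [0.9 0.4 1.3] open 0.021
tool cm [ 1.6 -0.6 11.8] turn rad 0.009
```

View pics/c2.png

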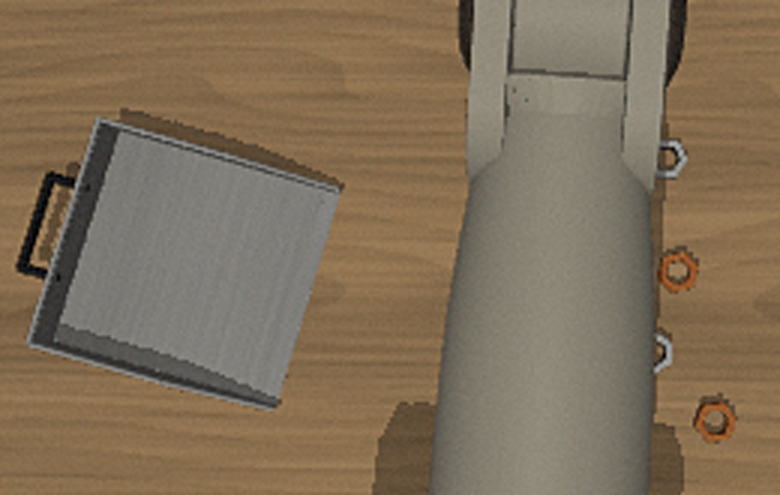

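The arm hides the nut from the top camera (only nut B at (672,158) and part of nut D show), so I rely on the measured position. Descending, then checking from the side camera.

```bash
python3 -m pendant '[[[0.1,-0.15,2.6,0,0,0,24],[0.1,-0.15,2.6,0,0,0,24],[0.1,-0.15,2.6,0,0,0,24],[0.1,-0.15,2.2,0,0,0,24],[0,0,1.0,0,0,0,24]]]'
python3 -m pendant '[[[0,0,0,0,0,0,24],[0,0,0,0,0,0,24]]]'
python3 go.py .675 -.028 .006 110
python3 - <<'E'
from h import *
im=snap('side')
c=im[90:290,120:380];cv2.imwrite('pics/c3.png',cv2.resize(c[:,:,::-1],None,fx=2.9,fy=2.9,interpolation=cv2.INTER_CUBIC))
E
```

```text
time: 3.98
ee_pos: [0.6818, -0.0344, 0.0188]
tcp_rot: [179.0, 0.0, 111.3]
wrist_force: [-0.6, 0.3, -0.6]
opening: 0.0206
time: 4.15
ee_pos: [0.6804, -0.0325, 0.0182]
tcp_rot: [179.2, -0.0, 111.6]
wrist_force: [-0.6, 0.2, 0.4]
opening: 0.0207
t 4.15 p [ 0.68  -0.033  0.018] rot [179.2  -0.  111.6] F [-0.6  0.2  0.4] open 0.021
tool cm [ 0.6 -0.3  1.2] turn rad 0.028
```

View pics/c3.png

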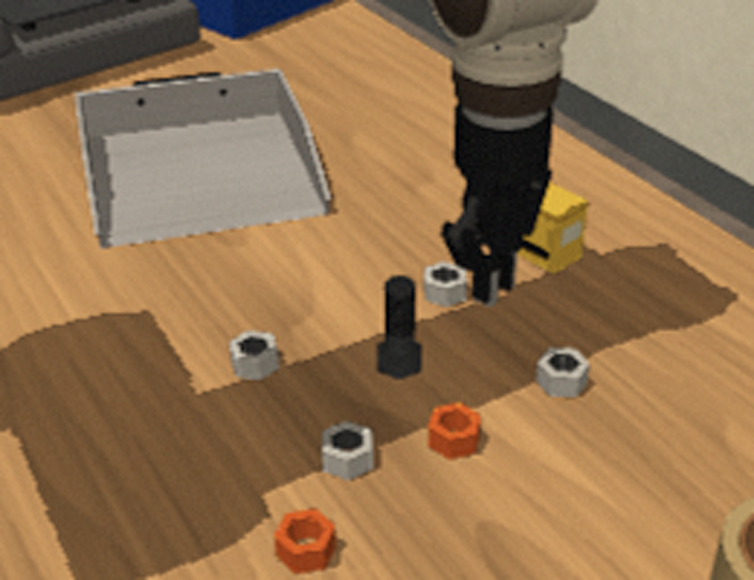

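The side view puts the fingertips at about (492,290), just behind nut A at (445,283) and in front of the carton. I lower them and start pushing.

```bash
python3 -m pendant '[[[0,0,0.8,0.01,0,0.01,24],[0,0,0.4,0,0,0.015,24],[1,-0.1,0,0,0,0,24],[1.5,-0.1,0,0,0,0,24],[1.5,0,0,0,0,0,24]]]'
python3 -m pendant '[[[1.5,0,0,0,0,0,24],[1.5,0,0,0,0,0,24],[1.5,0,0,0,0,0,24],[1.5,0,0,0,0,0,24],[1.5,0,0,0,0,0,24]]]'
python3 go.py .57 .259 .007 110
python3 - <<'E'
from h import *
im=snap('side')
c=im[90:290,120:380];cv2.imwrite('pics/c4.png',cv2.resize(c[:,:,::-1],None,fx=2.9,fy=2.9,interpolation=cv2.INTER_CUBIC))
E
```

```text
time: 4.62
ee_pos: [0.6677, 0.0047, 0.0108]
tcp_rot: [179.4, 0.2, 109.8]
wrist_force: [0.7, -0.7, -0.4]
opening: 0.0206
time: 5.03
ee_pos: [0.6384, 0.0848, 0.0117]
tcp_rot: [179.3, 0.2, 110.0]
wrist_force: [0.9, -0.7, 0.1]
opening: 0.0206
t 5.03 p [0.638 0.085 0.012] rot [179.3   0.2 110. ] F [ 0.9 -0.7  0.1] open 0.021
tool cm [18.7 -0.5  0.5] turn rad -0.0
```

View pics/c4.png

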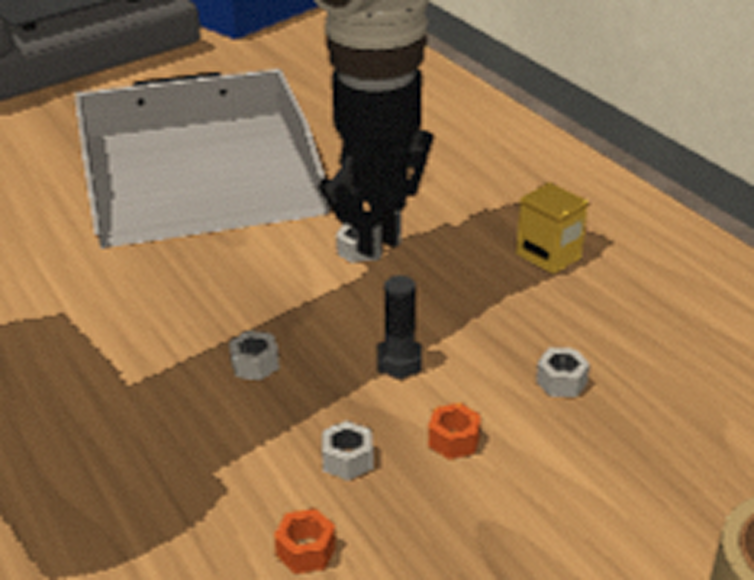

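Nut A sits in the fork at about (358,242), heading for the mouth. I continue pushing into the pan.

```bash
python3 -m pendant '[[[1.7,-0.15,0.15,0,0,0,24],[1.7,-0.15,0.1,0,0,0,24],[1.7,-0.15,0.1,0,0,0,24],[1.7,0,0,0,0,0,24],[1.7,0,0,0,0,0,24]]]'
python3 go.py .57 .259 .009 110
python3 -m pendant '[[[1.6,-0.1,0,0,0,0,24],[1.6,0,0,0,0,0,24],[1.6,0,0,0,0,0,24],[1.4,0,0,0,0,0,24],[1.0,0,0,0,0,0,24]]]'
python3 -m pendant '[[[0.6,0,0,0,0,0,24],[0.3,0,0,0,0,0,24],[0,0,0,0,0,0,24]]]'
python3 go.py .57 .259 .009 110
```

```text
time: 5.5
ee_pos: [0.6016, 0.1722, 0.01]
tcp_rot: [179.1, 0.3, 110.2]
wrist_force: [0.2, -1.1, 0.3]
opening: 0.0208
t 5.5 p [0.602 0.172 0.01 ] rot [179.1   0.3 110.2] F [ 0.2 -1.1  0.3] open 0.021
tool cm [9.2 0.  0.1] turn rad 0.003
time: 5.92
ee_pos: [0.5709, 0.2481, 0.0109]
tcp_rot: [179.0, 0.3, 110.5]
wrist_force: [0.6, -1.3, -0.7]
opening: 0.0207
time: 6.17
ee_pos: [0.5657, 0.2602, 0.0111]
tcp_rot: [179.0, 0.3, 110.7]
wrist_force: [1.5, -0.0, -0.2]
opening: 0.0208
t 6.17 p [0.566 0.26  0.011] rot [179.    0.3 110.7] F [ 1.5 -0.  -0.2] open 0.021
tool cm [-0.3  0.4  0.2] turn rad 0.012
```

Nut A should be inside. Backing off, lifting and heading to nut B's start.

```bash
python3 -m pendant '[[[-1.5,0,0,0.015,0,0,24],[-1,0,-2.5,0,0,0,24],[-0.5,0,-3.5,0,0,0,24],[0,0,-3.5,0,0,0,24],[0,0,-2.5,0,0,0,24]]]'
python3 go.py .682 -.185 .12 105
python3 - <<'E'
from h import *
for n in nuts(): print(*n)
E
```

```text
time: 6.58
ee_pos: [0.5739, 0.2257, 0.1274]
tcp_rot: [-179.2, 0.3, 110.6]
wrist_force: [1.3, -0.1, 1.3]
opening: 0.0204
t 6.58 p [0.574 0.226 0.127] rot [-179.2    0.3  110.6] F [ 1.3 -0.1  1.3] open 0.02
tool cm [-42.2  -4.3   0.7] turn rad 0.098
0.66 [134.  87.  50.] (297.25, 260.65) [ 0.415 -0.184]
0.5 [138.  88.  50.] (284.54999999999995, 209.89999999999998) [ 0.561 -0.147]
0.46 [133. 132. 126.] (277.95000000000005, 238.05) [ 0.48  -0.128]
0.4 [127. 126. 120.] (284.05, 174.75) [ 0.664 -0.145]
```

```bash
python3 -m pendant '[[[-3.3,-0.35,0,-0.015,0,0.03,24],[-3.3,-0.35,0,0,0,0.02,24],[-3.3,-0.35,0,0,0,0.02,24],[-3.3,-0.35,0,0,0,0.02,24],[-3.3,-0.35,0,0,0,0,24]]]'
python3 -m pendant '[[[-3.3,-0.35,0,0,0,0,24],[-3.3,-0.35,0,0,0,0,24],[-3.3,-0.35,0,0,0,0,24],[-3.3,-0.35,0,0,0,0,24],[-2.5,-0.35,0,0,0,0,24]]]'
python3 -m pendant '[[[0,0,0,0,0,0,24],[0,0,0,0,0,0,24]]]'
python3 go.py .682 -.185 .12 105
```

```text
time: 7.1
ee_pos: [0.6112, 0.0592, 0.1295]
tcp_rot: [179.5, 0.2, 105.5]
wrist_force: [0.8, -0.8, -0.1]
opening: 0.0207
time: 7.52
ee_pos: [0.6346, -0.112, 0.1258]
tcp_rot: [179.8, 0.1, 105.2]
wrist_force: [1.3, -1.1, 0.0]
opening: 0.0209
time: 7.68
ee_pos: [0.6338, -0.12, 0.1235]
tcp_rot: [180.0, 0.1, 104.7]
wrist_force: [-0.1, -0.5, 0.7]
opening: 0.0205
t 7.68 p [ 0.634 -0.12   0.124] rot [1.800e+02 1.000e-01 1.047e+02] F [-0.1 -0.5  0.7] open 0.021
tool cm [-7.5  3.   0.4] turn rad -0.005
```

```bash
python3 -m pendant '[[[-2,0.8,0,0,0,0,24],[-2,0.8,0,0,0,0,24],[-2,0.8,0,0,0,0,24],[-1,0.2,0,0,0,0,24],[0,0,0,0,0,0,24]]]'
python3 go.py .677 -.186 .12 105
```

```text
time: 8.1
ee_pos: [0.6761, -0.183, 0.1209]
tcp_rot: [-179.8, -0.1, 104.7]
wrist_force: [-0.1, -0.2, 0.0]
opening: 0.0205
t 8.1 p [ 0.676 -0.183  0.121] rot [-1.798e+02 -1.000e-01  1.047e+02] F [-0.1 -0.2  0. ] open 0.02
tool cm [-0.3  0.   0.1] turn rad -0.005
```

Run:
```python
from h import *
for n in nuts(snap('top','t5')): print(*n)
im=cv2.imread('pics/t5.png');c=im[140:285,60:320];cv2.imwrite('pics/c5.png',cv2.resize(c,None,fx=3,fy=3,interpolation=cv2.INTER_CUBIC))
```

```text
0.62 [137. 139. 135.] (232.2, 239.8) [0.474 0.005]
0.44 [92. 91. 87.] (282.6, 174.89999999999998) [ 0.664 -0.141]
```

View pics/c5.png

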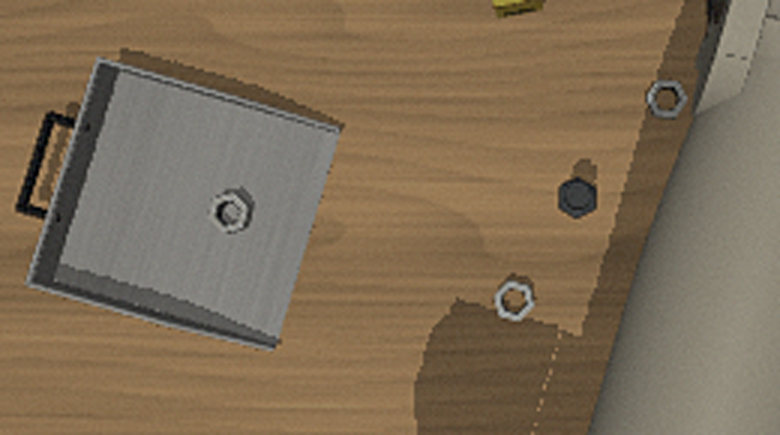

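Nut A lies in the pan at crop (230,212), and the pan has not moved. Nut B is at (666,98), ahead of the fork. Descending and pushing B.

```bash
python3 -m pendant '[[[-0.2,0,2.6,0,0,0,24],[-0.1,0,2.6,0,0,0,24],[0,0,2.6,0,0,0,24],[0,0,2.2,0,0,0.02,24],[0,0,0.9,0,0,0.01,24]]]'
python3 -m pendant '[[[0,0,0.2,0,0,0,24],[0,0,0,0,0,0,24]]]'
python3 go.py .665 -.142 .009 103
```

```text
time: 8.62
ee_pos: [0.6759, -0.1785, 0.014]
tcp_rot: [179.8, 0.0, 103.3]
wrist_force: [-0.8, 0.9, -0.6]
opening: 0.0205
time: 8.78
ee_pos: [0.6739, -0.1761, 0.0102]
tcp_rot: [-180.0, -0.1, 103.4]
wrist_force: [-0.0, 0.6, -0.5]
opening: 0.0209
t 8.78 p [ 0.674 -0.176  0.01 ] rot [-1.800e+02 -1.000e-01  1.034e+02] F [-0.   0.6 -0.5] open 0.021
tool cm [ 3.5 -0.1  0.1] turn rad 0.006
```

```bash
python3 -m pendant '[[[0.6,0,0,0,0,0,24],[1,0,0,0,0,0,24],[1.5,0,0,0,0,0,24],[1.8,0,0,0,0,0,24],[1.8,0,0,0,0,0,24]]]'
python3 -m pendant '[[[1.8,0,0,0,0,0,24],[1.8,0,0,0,0,0,24],[1.8,0,0,0,0,0,24],[1.8,0,0,0,0,0,24],[1.8,0,0,0,0,0,24]]]'
python3 go.py .581 .233 .009 103
```

```text
time: 9.2
ee_pos: [0.66, -0.1085, 0.0166]
tcp_rot: [179.6, 0.1, 103.2]
wrist_force: [-0.7, -0.4, 0.4]
opening: 0.0204
time: 9.62
ee_pos: [0.6387, -0.011, 0.023]
tcp_rot: [179.1, 0.3, 103.4]
wrist_force: [0.1, -0.1, 0.8]
opening: 0.0203
t 9.62 p [ 0.639 -0.011  0.023] rot [179.1   0.3 103.4] F [ 0.1 -0.1  0.8] open 0.02
tool cm [25.1  0.   1.4] turn rad 0.007
```

The height drifted up to 23 mm. I stop and check the nut before going on.

```bash
python3 -m pendant '[[[0,0,0,0,0,0,24]]]'
python3 - <<'E'
from h import *
im=snap('side')
c=im[90:290,120:380];cv2.imwrite('pics/c6.png',cv2.resize(c[:,:,::-1],None,fx=2.9,fy=2.9,interpolation=cv2.INTER_CUBIC))
E
python3 go.py .581 .233 .009 103
```

```text
time: 9.7
ee_pos: [0.6381, -0.0071, 0.0244]
tcp_rot: [179.0, 0.3, 103.6]
wrist_force: [0.1, 0.8, -0.6]
opening: 0.0205
t 9.75 p [ 0.639 -0.008  0.025] rot [179.    0.3 103.6] F [ 0.7 -0.1  1. ] open 0.02
tool cm [24.8  0.1  1.6] turn rad 0.01
```

View pics/c6.png

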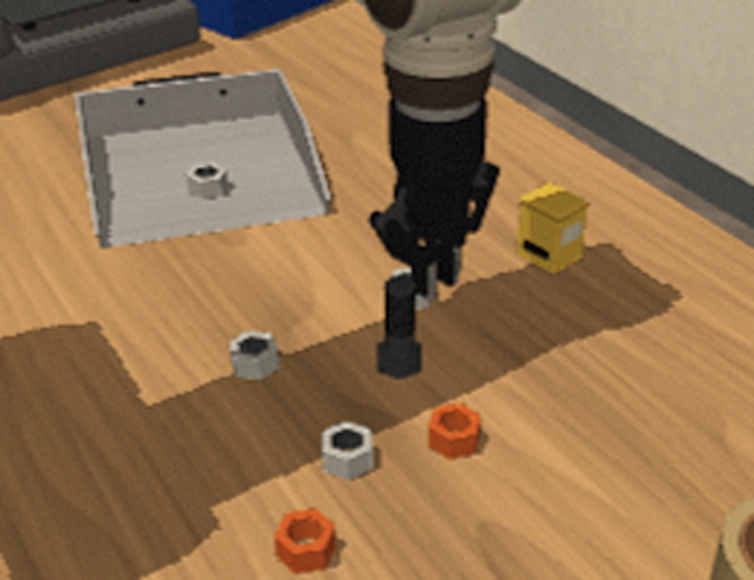

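Nut B is partly hidden behind the bolt at about (400,280), still directly ahead of the fingers, and nut A is in the pan at (208,180). I back up a little, lower again and keep pushing with a height correction.

```bash
python3 -m pendant '[[[-1.5,0,0,0.01,0,0,24],[-1,0,0.5,0.005,0,0,24],[0,0,0.7,0,0,0,24],[0,0,0.5,0,0,0,24],[0,0,0,0,0,0,24]]]'
python3 go.py .581 .233 .009 103
```

```text
time: 10.17
ee_pos: [0.6462, -0.0359, 0.0083]
tcp_rot: [179.7, 0.4, 103.5]
wrist_force: [0.1, 0.5, -1.1]
opening: 0.0205
t 10.17 p [ 0.646 -0.036  0.008] rot [179.7   0.4 103.5] F [ 0.1  0.5 -1.1] open 0.02
tool cm [27.7 -0.  -0.1] turn rad 0.009
```

```bash
python3 -m pendant '[[[0.6,0,0.05,0,0,0,24],[1.2,0,0.1,0,0,0,24],[1.5,0,0.1,0,0,0,24],[1.5,0,0.1,0,0,0,24],[1.5,0,0.1,0,0,0,24]]]'
python3 -m pendant '[[[1.5,0,0.1,0,0,0,24],[1.5,0,0.1,0,0,0,24],[1.5,0,0.1,0,0,0,24],[1.5,0,0.1,0,0,0,24],[1.5,0,0.1,0,0,0,24]]]'
python3 go.py .581 .233 .009 103
```

```text
time: 10.58
ee_pos: [0.6302, 0.0269, 0.0018]
tcp_rot: [179.8, 0.4, 103.2]
wrist_force: [0.9, -1.7, 1.4]
opening: 0.0205
time: 11.0
ee_pos: [0.6125, 0.1081, 0.0004]
tcp_rot: [179.4, 0.8, 103.3]
wrist_force: [0.9, -4.3, 6.0]
opening: 0.0203
t 11.0 p [0.613 0.108 0.   ] rot [179.4   0.8 103.3] F [ 0.9 -4.3  6. ] open 0.02
tool cm [12.9 -0.2 -0.9] turn rad 0.005
```

```bash
python3 -m pendant '[[[0,0,-0.5,0,0,0,24],[0,0,-0.5,0,0,0,24],[0,0,0,0,0,0,24]]]'
python3 go.py .581 .233 .009 103
```

```text
time: 11.25
ee_pos: [0.6105, 0.1139, 0.0119]
tcp_rot: [179.3, 0.7, 103.7]
wrist_force: [0.4, 0.5, -0.8]
opening: 0.0204
t 11.25 p [0.611 0.114 0.012] rot [179.3   0.7 103.7] F [ 0.4  0.5 -0.8] open 0.02
tool cm [12.3 -0.1  0.3] turn rad 0.011
```

```bash
python3 -m pendant '[[[1.2,0,0.1,0.005,0,0,24],[1.5,0,0.05,0,0,0,24],[1.5,0,0.05,0,0,0,24],[1.5,0,0,0,0,0,24]]]'
python3 go.py .581 .233 .009 103
```

```text
time: 11.58
ee_pos: [0.5974, 0.1691, 0.0101]
tcp_rot: [179.6, 0.8, 103.3]
wrist_force: [0.7, -1.4, 1.4]
opening: 0.0205
t 11.58 p [0.597 0.169 0.01 ] rot [179.6   0.8 103.3] F [ 0.7 -1.4  1.4] open 0.021
tool cm [ 6.6 -0.1  0.1] turn rad 0.006
```

```bash
python3 -m pendant '[[[1.5,0,0,0,0,0,24],[1.5,0,0,0,0,0,24],[1.2,0,0,0,0,0,24],[0.8,0,0,0,0,0,24],[0.4,0,0,0,0,0,24]]]'
python3 -m pendant '[[[0,0,0,0,0,0,24]]]'
python3 go.py .581 .233 .009 103
python3 -m pendant '[[[-1.5,0,0,0,-0.01,0,24],[-1,0,-2.5,0,0,0,24],[-0.5,0,-3.5,0,0,0,24],[0,0,-3.5,0,0,0,24],[0,0,-2.5,0,0,0,24]]]'
python3 go.py .468 -.040 .12 84
```

```text
time: 12.0
ee_pos: [0.5828, 0.2277, 0.0085]
tcp_rot: [179.6, 0.9, 103.3]
wrist_force: [0.8, -1.1, 1.5]
opening: 0.0205
time: 12.08
ee_pos: [0.5826, 0.2286, 0.0085]
tcp_rot: [179.6, 0.9, 103.4]
wrist_force: [0.6, -2.0, 1.5]
opening: 0.0207
t 12.08 p [0.583 0.229 0.008] rot [179.6   0.9 103.4] F [ 0.6 -2.   1.5] open 0.021
tool cm [ 0.5 -0.1 -0.1] turn rad 0.006
time: 12.5
ee_pos: [0.5848, 0.1948, 0.1238]
tcp_rot: [-179.4, 1.7, 103.3]
wrist_force: [1.0, -0.1, 0.2]
opening: 0.0205
t 12.5 p [0.585 0.195 0.124] rot [-179.4    1.7  103.3] F [ 1.  -0.1  0.2] open 0.02
tool cm [-20.2 -16.8   0.4] turn rad 0.337
```

```bash
python3 -m pendant '[[[-2.5,-2.1,0,0,0.01,0,24],[-2.5,-2.1,0,0,0.01,0,24],[-2.5,-2.1,0,0,0,0,24],[-2.5,-2.1,0,0,0,0,24],[-2.5,-2.1,0,0,0,0,24]]]'
python3 -m pendant '[[[-2.5,-2.1,0,0,0,0,24],[-2,-1.8,0,0,0,0,24],[0,0,0,0,0,0.11,24],[0,0,0,0,0,0.11,24],[0,0,0,0,0,0.11,24]]]'
python3 -m pendant '[[[0,0,0,0,0,0,24],[0,0,0,0,0,0,24]]]'
python3 go.py .468 -.040 .12 84
python3 - <<'E'
from h import *
for n in nuts(snap('top','t7')): print(*n)
E
```

```text
time: 12.92
ee_pos: [0.5141, 0.0426, 0.1326]
tcp_rot: [179.9, 0.5, 103.4]
wrist_force: [0.7, -1.0, -0.4]
opening: 0.0204
time: 13.33
ee_pos: [0.4801, -0.0247, 0.1333]
tcp_rot: [179.8, 0.6, 83.4]
wrist_force: [0.5, -0.2, 0.3]
opening: 0.0204
time: 13.5
ee_pos: [0.4793, -0.0274, 0.1332]
tcp_rot: [179.8, 0.7, 83.1]
wrist_force: [-0.3, 0.3, 0.3]
opening: 0.0207
t 13.5 p [ 0.479 -0.027  0.133] rot [179.8   0.7  83.1] F [-0.3  0.3  0.3] open 0.021
tool cm [-1.4 -1.   1.3] turn rad -0.016
0.67 [109. 109. 105.] (149.1, 203.7) [0.576 0.248]
0.61 [116. 116. 111.] (135.39999999999998, 211.64999999999998) [0.553 0.287]
0.53 [139.  82.  42.] (284.25, 209.64999999999998) [ 0.562 -0.146]
```

Nuts A and B are both in the pan at about (0.553,0.287) and (0.576,0.248). Next is nut C.

```bash
python3 -m pendant '[[[-1.2,-0.9,1.5,0,0,0,24],[-0.4,-0.1,2.6,0,0,0,24],[0,0,2.6,0,0,0,24],[0,0,2.6,0,0,0,24],[0,0,1.6,0,0,0,24]]]'
python3 -m pendant '[[[0,0,0.8,0,0,0,24],[0,0,0.0,0,0,0,24]]]'
python3 go.py .473 .006 .009 84
```

```text
time: 14.02
ee_pos: [0.4709, -0.0439, 0.0248]
tcp_rot: [179.3, 0.7, 84.1]
wrist_force: [-0.5, 0.3, 0.1]
opening: 0.0205
time: 14.18
ee_pos: [0.4688, -0.0437, 0.0127]
tcp_rot: [179.6, 0.7, 84.4]
wrist_force: [-1.1, 0.1, -0.6]
opening: 0.0202
t 14.18 p [ 0.469 -0.044  0.013] rot [179.6   0.7  84.4] F [-1.1  0.1 -0.6] open 0.02
tool cm [ 5.  -0.1  0.4] turn rad 0.006
```

```bash
python3 -m pendant '[[[0.6,0,0.3,0,0,0,24],[1.2,0,0.1,0,0,0,24],[1.5,0,0.05,0,0,0,24],[1.5,0,0.05,0,0,0,24],[1.5,0,0.05,0,0,0,24]]]'
python3 go.py .498 .282 .009 85
python3 -m pendant '[[[1.5,0,0,0,0,0,24],[1.5,0,0,0,0,0,24],[1.5,0,0,0,0,0,24]]]'
python3 go.py .498 .282 .009 85
```

```text
time: 14.6
ee_pos: [0.4775, 0.0204, 0.0103]
tcp_rot: [179.4, 0.7, 84.4]
wrist_force: [0.9, 0.2, -0.4]
opening: 0.0208
t 14.6 p [0.477 0.02  0.01 ] rot [179.4   0.7  84.4] F [ 0.9  0.2 -0.4] open 0.021
tool cm [26.2 -0.5  0.1] turn rad -0.01
time: 14.85
ee_pos: [0.4841, 0.0689, 0.0135]
tcp_rot: [179.1, 0.7, 84.6]
wrist_force: [0.2, -1.2, 0.5]
opening: 0.0205
t 14.85 p [0.484 0.069 0.013] rot [179.1   0.7  84.6] F [ 0.2 -1.2  0.5] open 0.02
tool cm [21.3 -0.6  0.4] turn rad -0.007
```

```bash
python3 -m pendant '[[[1.5,-0.15,0.15,0.01,0,-0.01,24],[1.5,-0.15,0.1,0,0,0,24],[1.5,-0.1,0.05,0,0,0,24],[1.5,-0.1,0.05,0,0,0,24]]]'
python3 go.py .498 .282 .009 85
python3 -m pendant '[[[1.5,-0.1,0,0,0,0,24],[1.5,-0.1,0,0,0,0,24],[1.5,-0.05,0.05,0,0,0,24],[1.5,-0.05,0,0,0,0,24]]]'
python3 go.py .498 .282 .009 85
```

```text
time: 15.18
ee_pos: [0.4873, 0.1349, 0.0146]
tcp_rot: [179.3, 0.6, 85.5]
wrist_force: [0.2, -0.4, 0.1]
opening: 0.0205
t 15.18 p [0.487 0.135 0.015] rot [179.3   0.6  85.5] F [ 0.2 -0.4  0.1] open 0.021
tool cm [14.8 -0.1  0.6] turn rad 0.008
time: 15.52
ee_pos: [0.491, 0.201, 0.0186]
tcp_rot: [178.9, 0.4, 85.7]
wrist_force: [0.1, -0.3, -0.3]
opening: 0.0208
t 15.52 p [0.491 0.201 0.019] rot [178.9   0.4  85.7] F [ 0.1 -0.3 -0.3] open 0.021
tool cm [8.1 0.1 1. ] turn rad 0.013
```

```bash
python3 -m pendant '[[[-0.8,0,0.2,0.01,0,0,24],[-0.2,0,0.4,0.005,0,0,24],[0,0,0.2,0,0,0,24],[0,0,0,0,0,0,24]]]'
python3 go.py .498 .282 .009 85
```

```text
time: 15.85
ee_pos: [0.4921, 0.1951, 0.0138]
tcp_rot: [179.5, 0.2, 86.1]
wrist_force: [-0.1, -0.5, 1.0]
opening: 0.0204
t 15.85 p [0.492 0.195 0.014] rot [179.5   0.2  86.1] F [-0.1 -0.5  1. ] open 0.02
tool cm [8.7 0.  0.5] turn rad 0.019
```

```bash
python3 -m pendant '[[[0.8,0,0.15,0,0,0,24],[1.2,0,0.1,0,0,0,24],[1.5,0,0.1,0,0,0,24],[1.5,0,0.1,0,0,0,24],[1.4,0,0.05,0,0,0,24]]]'
python3 -m pendant '[[[0.9,0,0,0,0,0,24],[0.4,0,0,0,0,0,24],[0,0,0,0,0,0,24]]]'
python3 go.py .498 .282 .009 85
python3 -m pendant '[[[-1.5,0,0,0,0,0,24],[-1,0,-2.5,0,0,0,24],[-0.5,0,-3.5,0,0,0,24],[0,0,-3.5,0,0,0,24],[0,0,-2.5,0,0,0,24]]]'
python3 go.py .478 -.174 .12 87
python3 - <<'E'
from h import *
for n in nuts(snap('top','t8')): print(*n)
E
```

```text
time: 16.27
ee_pos: [0.4976, 0.2601, 0.0092]
tcp_rot: [179.4, 0.3, 85.7]
wrist_force: [0.3, -1.2, 1.1]
opening: 0.0205
time: 16.52
ee_pos: [0.4985, 0.2776, 0.0087]
tcp_rot: [179.4, 0.3, 85.9]
wrist_force: [0.5, -1.4, 0.6]
opening: 0.0202
t 16.52 p [0.499 0.278 0.009] rot [179.4   0.3  85.9] F [ 0.5 -1.4  0.6] open 0.02
tool cm [ 0.4 -0.1 -0. ] turn rad 0.015
time: 16.93
ee_pos: [0.4904, 0.2418, 0.1248]
tcp_rot: [-179.8, 0.7, 85.9]
wrist_force: [1.4, 0.8, 0.6]
opening: 0.0201
t 16.93 p [0.49  0.242 0.125] rot [-179.8    0.7   85.9] F [1.4 0.8 0.6] open 0.02
tool cm [-41.6   1.7   0.5] turn rad -0.019
0.68 [138.  84.  44.] (298.95000000000005, 259.9) [ 0.417 -0.188]
0.57 [135. 135. 130.] (276.7, 240.14999999999998) [ 0.473 -0.124]
0.57 [128. 128. 123.] (137.65, 208.3) [0.563 0.281]
0.42 [147.  85.  44.] (284.75, 211.35) [ 0.557 -0.147]
```

```bash
python3 -m pendant '[[[-3.5,0.15,0,0,0.005,0,24],[-3.5,0.15,0,0,0,0,24],[-3.5,0.15,0,0,0,0,24],[-3.5,0.15,0,0,0,0,24],[-3.5,0.15,0,0,0,0,24]]]'
python3 -m pendant '[[[-3.5,0.15,0,0,0,0,24],[-3.5,0.15,0,0,0,0,24],[-3.5,0.15,0,0,0,0,24],[-3.5,0.15,0,0,0,0,24],[-3.0,0.15,0,0,0,0,24]]]'
python3 -m pendant '[[[0,0,0,0,0,0,24],[0,0,0,0,0,0,24]]]'
python3 go.py .476 -.172 .12 87
```

```text
time: 17.45
ee_pos: [0.4855, 0.0632, 0.126]
tcp_rot: [179.9, 0.2, 86.3]
wrist_force: [0.3, -0.6, 0.6]
opening: 0.0201
time: 17.87
ee_pos: [0.4758, -0.1191, 0.123]
tcp_rot: [-180.0, 0.2, 86.2]
wrist_force: [0.4, 0.4, 0.2]
opening: 0.0204
time: 18.03
ee_pos: [0.4733, -0.1256, 0.1214]
tcp_rot: [-179.9, 0.2, 85.8]
wrist_force: [0.1, 0.4, -0.0]
opening: 0.0205
t 18.03 p [ 0.473 -0.126  0.121] rot [-179.9    0.2   85.8] F [ 0.1  0.4 -0. ] open 0.021
tool cm [-4.6  0.6  0.1] turn rad -0.022
```

```bash
python3 -m pendant '[[[-2,0.25,0,0,0,-0.02,24],[-2,0.25,0,0,0,0,24],[-0.5,0.1,1.5,0,0,0,24],[0,0,2.5,0,0,0,24],[0,0,2,0,0,0,24]]]'
python3 -m pendant '[[[0,0,0,0,0,0,24],[0,0,0,0,0,0,24]]]'
python3 go.py .476 -.172 .010 87
```

```text
time: 18.45
ee_pos: [0.4761, -0.1728, 0.0618]
tcp_rot: [179.9, 0.3, 87.0]
wrist_force: [-0.6, -0.2, -0.3]
opening: 0.02
time: 18.62
ee_pos: [0.4732, -0.1711, 0.0574]
tcp_rot: [-179.8, 0.1, 87.0]
wrist_force: [-0.1, 0.3, 1.1]
opening: 0.0209
t 18.62 p [ 0.473 -0.171  0.057] rot [-1.798e+02  1.000e-01  8.700e+01] F [-0.1  0.3  1.1] open 0.021
tool cm [-0.1  0.3  4.7] turn rad 0.0
```

```bash
python3 -m pendant '[[[-0.1,0.3,2,0,0,0.01,24],[0,0,1.5,0,0,0,24],[0,0,1,0,0,0,24],[0,0,0,0,0,0,24]]]'
python3 go.py .478 -.128 .010 87
python3 - <<'E'
from h import *
im=snap('side')
c=im[90:290,120:380];cv2.imwrite('pics/c9.png',cv2.resize(c[:,:,::-1],None,fx=2.9,fy=2.9,interpolation=cv2.INTER_CUBIC))
E
```

```text
time: 18.95
ee_pos: [0.4775, -0.1709, 0.015]
tcp_rot: [-180.0, 0.2, 86.6]
wrist_force: [-0.1, -0.6, -0.0]
opening: 0.0203
t 18.95 p [ 0.478 -0.171  0.015] rot [-180.     0.2   86.6] F [-0.1 -0.6 -0. ] open 0.02
tool cm [ 4.3 -0.2  0.5] turn rad -0.007
```

View pics/c9.png

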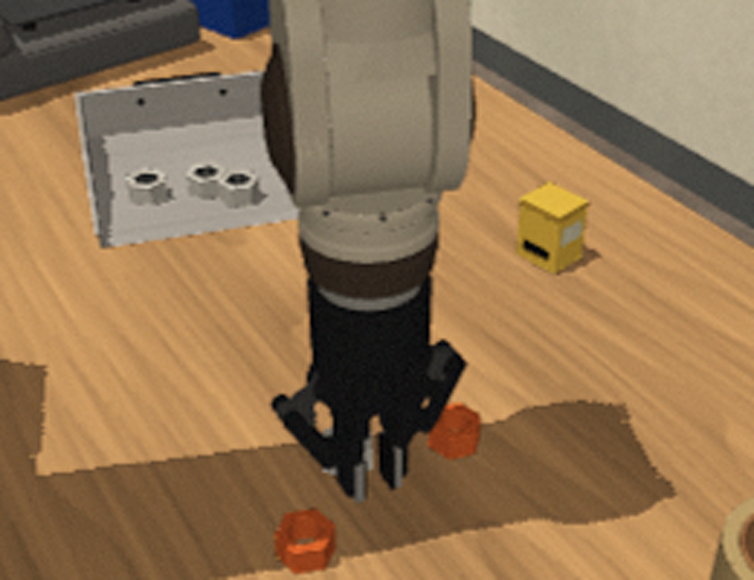

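The side view shows three nuts in the pan at (147,185), (206,180) and (240,187). The fork at (375,485) is behind nut D, which is partly visible at (365,455), and clear of both orange rings. Pushing D.

```bash
python3 -m pendant '[[[0.5,-0.1,0.4,0,0,0,24],[1.0,-0.1,0.2,0,0,0,24],[1.5,0,0.05,0,0,0,24],[1.5,0,0.05,0,0,0,24],[1.5,0,0.05,0,0,0,24]]]'
python3 go.py .503 .243 .009 86
python3 -m pendant '[[[1.5,0,0.05,0,0,0,24],[1.5,0,0.05,0,0,0,24],[1.5,0,0.05,0,0,0,24],[1.5,0,0.05,0,0,0,24]]]'
python3 go.py .503 .243 .009 86
```

```text
time: 19.42
ee_pos: [0.4814, -0.1093, 0.0124]
tcp_rot: [179.6, 0.3, 86.4]
wrist_force: [0.0, -0.1, -0.0]
opening: 0.0205
t 19.42 p [ 0.481 -0.109  0.012] rot [179.6   0.3  86.4] F [ 0.  -0.1 -0. ] open 0.02
tool cm [35.3 -0.1  0.3] turn rad 0.007
time: 19.75
ee_pos: [0.4859, -0.0439, 0.0131]
tcp_rot: [179.4, 0.3, 86.4]
wrist_force: [-0.1, -0.3, 0.2]
opening: 0.0204
t 19.75 p [ 0.486 -0.044  0.013] rot [179.4   0.3  86.4] F [-0.1 -0.3  0.2] open 0.02
tool cm [28.7 -0.1  0.4] turn rad 0.007
```

```bash
python3 -m pendant '[[[1.5,0,0.15,0.005,0,0,24],[1.5,0,0.1,0,0,0,24],[1.5,0,0.05,0,0,0,24],[1.5,0,0.05,0,0,0,24],[1.5,0,0.05,0,0,0,24]]]'
python3 go.py .503 .243 .009 86
python3 -m pendant '[[[1.5,0,0.1,0.005,0,0,24],[1.5,0,0.1,0,0,0,24],[1.5,0,0.05,0,0,0,24],[1.5,0,0.05,0,0,0,24]]]'
python3 go.py .503 .243 .009 86
```

```text
time: 20.17
ee_pos: [0.4911, 0.0383, 0.0127]
tcp_rot: [179.3, 0.3, 86.5]
wrist_force: [-0.7, 0.2, -0.1]
opening: 0.0202
t 20.17 p [0.491 0.038 0.013] rot [179.3   0.3  86.5] F [-0.7  0.2 -0.1] open 0.02
tool cm [20.5 -0.1  0.4] turn rad 0.009
time: 20.5
ee_pos: [0.4946, 0.1043, 0.0126]
tcp_rot: [179.4, 0.3, 86.6]
wrist_force: [0.6, -1.3, -0.4]
opening: 0.0202
t 20.5 p [0.495 0.104 0.013] rot [179.4   0.3  86.6] F [ 0.6 -1.3 -0.4] open 0.02
tool cm [13.9  0.   0.4] turn rad 0.01
```

```bash
python3 -m pendant '[[[1.5,0,0.1,0.005,0,0,24],[1.5,0,0.1,0,0,0,24],[1.5,0,0.05,0,0,0,24],[1.5,0,0.05,0,0,0,24]]]'
python3 go.py .503 .243 .009 86
python3 -m pendant '[[[1.5,0,0.1,0,0,0,24],[1.5,0,0.05,0,0,0,24],[1.4,0,0.05,0,0,0,24],[1.0,0,0,0,0,0,24],[0.5,0,0,0,0,0,24]]]'
python3 -m pendant '[[[0.4,0,0,0,0,0,24],[0,0,0,0,0,0,24]]]'
python3 go.py .503 .243 .009 86
```

```text
time: 20.83
ee_pos: [0.4976, 0.1704, 0.0126]
tcp_rot: [179.4, 0.2, 86.6]
wrist_force: [-0.1, 0.2, 0.2]
opening: 0.0199
t 20.83 p [0.498 0.17  0.013] rot [179.4   0.2  86.6] F [-0.1  0.2  0.2] open 0.02
tool cm [7.3 0.1 0.4] turn rad 0.011
time: 21.25
ee_pos: [0.4996, 0.2375, 0.014]
tcp_rot: [179.2, 0.1, 86.8]
wrist_force: [-0.2, -0.7, -0.2]
opening: 0.0207
time: 21.42
ee_pos: [0.4995, 0.2431, 0.0146]
tcp_rot: [179.2, 0.1, 86.9]
wrist_force: [-0.0, 0.4, 0.5]
opening: 0.0205
t 21.42 p [0.5   0.243 0.015] rot [1.792e+02 1.000e-01 8.690e+01] F [-0.   0.4  0.5] open 0.02
tool cm [0.  0.3 0.6] turn rad 0.016
```

```bash
python3 -m pendant '[[[-1.5,0,0,0,0,0,24],[-1,0,-2.5,0,0,0,24],[-1,0,-3.5,0,0,0,24],[-2,0,-3.5,0,0,0,24],[-3,0,-2.5,0,0,0,24]]]'
python3 -m pendant '[[[-3,0,0,0,0,0,24],[-3,0,0,0,0,0,24],[-3,0,0,0,0,0,24],[-3,0,0,0,0,0,24],[0,0,0,0,0,0,24]]]'
python3 - <<'E'
from h import *
im=snap('top','t10')
c=np.array([.562,.317]);R=np.array([[.259,.966],[-.966,.259]])
for n in nuts(im): print(*n,'scoop frame',(R@(n[3]-c)).round(3))
for t in ['bolt','stamp','small_carton','tape_roll','scoop']:
    for m in bot.masks_of('top',t): print(t,m['extent'],round(m['confidence'],2))
p=im[140:285,60:320];cv2.imwrite('pics/c10.png',cv2.resize(p[:,:,::-1],None,fx=3,fy=3,interpolation=cv2.INTER_CUBIC))
E
```

```text
time: 21.83
ee_pos: [0.4885, 0.1535, 0.1317]
tcp_rot: [179.9, 0.4, 87.1]
wrist_force: [1.5, -0.1, -0.9]
opening: 0.0205
time: 22.25
ee_pos: [0.4818, 0.0202, 0.1416]
tcp_rot: [179.1, 0.3, 86.8]
wrist_force: [-0.2, -0.4, -0.4]
opening: 0.0205
0.56 [144.  84.  43.] (286.04999999999995, 212.0) [ 0.555 -0.151] scoop frame [-0.454 -0.114]
0.46 [123. 123. 118.] (142.39999999999998, 230.1) [0.5   0.265] scoop frame [-0.066  0.046]
0.44 [135.  81.  42.] (299.55, 259.25) [ 0.419 -0.19 ] scoop frame [-0.527  0.007]
0.43 [114. 113. 108.] (136.25, 210.15) [0.557 0.285] scoop frame [-0.032 -0.003]
0.41 [112. 112. 107.] (148.45, 203.6) [0.577 0.25 ] scoop frame [-0.061 -0.032]
bolt [246.8, 200.4, 256.7, 213.7] 0.42
stamp [343.7, 231.1, 367.4, 249.6] 0.81
small_carton [220.1, 127.1, 243.6, 147.2] 0.79
small_carton [351.2, 159.0, 383.7, 195.2] 0.58
small_carton [123.3, 224.5, 133.6, 236.2] 0.44
tape_roll [349.4, 159.1, 384.9, 196.0] 0.81
scoop [64.6, 159.5, 172.9, 261.5] 0.93
scoop [342.2, 233.6, 364.9, 249.1] 0.23
```

View pics/c10.png

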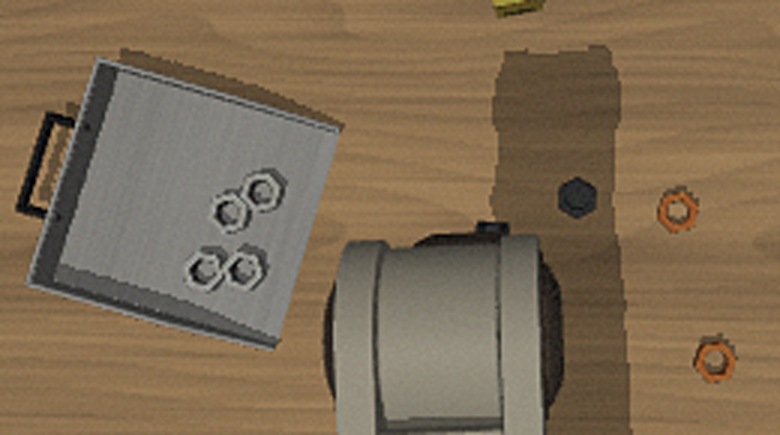

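All four nuts lie flat in the pan at crop (207,270), (245,270), (230,212) and (265,190). The pan, bolt and orange rings sit at the same pixels as before. Handing in.

```bash
python3 -m pendant '[[[0,0,0,0,0,0,24],[0,0,0,0,0,0,24]]]'
python3 -c "
from workcell import bot
print(bot.job_done())"
```

```text
time: 22.77
ee_pos: [0.4825, 0.0273, 0.1406]
tcp_rot: [179.2, 0.3, 87.3]
wrist_force: [-0.3, -0.2, 0.2]
opening: 0.0205
the job is handed in; nothing more can be done
None
```

I swept all four zinc nuts into the scoop pan one at a time, using the fingertips held about 20 mm apart as a fork. The job was handed in at about 22.8 s.

**Nuts:** The last top picture shows all four lying flat inside the pan. Three measured at scoop-frame x of -0.066, -0.061 and -0.032 m, so about 29 mm inside the limit at worst. The detector missed the fourth nut (C). I placed it by eye from the picture, farther in than the nut beside it (D).

**Pan and bystanders:** The detected outlines of the pan, stamp and carton matched the start to within about 3 pixels (roughly 8 mm). The bolt's top edge differed by 4 pixels, but at low confidence, and it sits at the same pixels in the before and after pictures. I had no starting outline for the tape roll, but it was never approached and its final position agrees with its first reading. The two orange look-alikes were not touched.

**Off-plan moments:** While pushing nut B, the fingertips first drifted up to about 25 mm. After I corrected that, they lightly touched the bench at about 6 N. I fixed the height both times, and no lifted nut showed in the pictures.

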